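Put a fresh cheese under the spring press

ROBOT

A 7-joint arm with a two-finger parallel gripper is mounted at the origin on a cart in front of the work surface, level with it; the furniture and walls round the work are solid. World frame = base frame: x ahead of the robot, y to its left, z up, the work surface at z = 0. Lengths are in m, angles in degrees, forces in N, time in s.
With the tool pointing down it reaches from about 0.425 to 0.875 m from the base axis. Payload 4.7 kg.
Tool frame: the origin (TCP) lies midway between the tips of the shut fingers; the grasp point (between the pads) lies 19 mm behind it (env.grip_point_offset is the distance from the TCP to the grasp point, in m); z points along the fingers, y is the line along which they close (so a half turn about z gives the same grasp; the last joint's range is limited). The gripper opens to 87 mm and grips with 3 to 60 N. Pads are 19 mm wide; open, the fingers measure 117 mm over their backs; the gripper's body (75 mm by 190 mm) begins 51 mm behind the grasp point.
Start: joints at [68.016, 18.392, -4.016, 83.108, 1.295, 78.541, -3.26], TCP at [0.252, -0.599, 0.223] pointing down, gripper open.
Joint ranges: [-163.93, 163.93], [-17.29, 119.83], [-79.2, 71.16], [3.27, 140.29], [-89.18, 269.18], [5.43, 117.66], [-154.24, 154.24]. Speed limits (degrees/s): [147.25, 147.25, 180, 180, 180, 180, 180].

INTERFACE

Orientations are given as [roll, pitch, yaw] about the fixed x, y, z axes, in that order (R = Rz(yaw) Ry(pitch) Rx(roll)).
In Python, from cell import env gives the robot as it stands.
- The arm moves only by the shell command python3 -m jog 'ROWS' [FORCE]. ROWS is JSON, a list of rows, each a list of 7 numbers: the shift along the tool's x, y, z in m, then the turn, a rotation vector about the tool's x, y, z in rad, then the finger opening in m, from 0 to 0.087. A call has 1 to 12 rows; each row shifts and turns the commanded pose from where the row before left it, along the tool's axes as they then stand; what a row does not reach is not made up. A row lasts 1/12 s, in which the tool goes at most 41.7 mm and 7.16 degrees, less where a joint would pass 70% of its speed; a pose out of reach is approached as far as the arm can. A call is refused whole if a number of a shift passes 0.0417 or a number of a turn 0.125, either way. A call with a gripper value outside its range is refused whole. The fingers move at their own pace and stop on an object; FORCE is the grip in N (left out, the last holds). Time passes only in rows, so rows that do not move let the fingers close. It gives the time, the measured TCP pose, the force, the opening and the grip force at its end, in the units of the state.
- env.get_obs(): the state, without advancing time (a new reading comes with each control period).
- env.read_camera(name): name is "scene" or "top" or "wrist"; returns the picture (400x640x3 uint8, blue, green, red); there is no depth.
- env.get_calibration(name): a dict with "fov_y" (degrees; the focal length in pixels is half the picture's height over the tangent of half this angle, whatever the lens; pixels are square), "cx", "cy" (the principal point, pixels), "pose" (4x4, takes a point from camera to world coordinates). Camera axes: x right, y up, looking along -z (the intrinsics and any distortion apply to the point x, -y, -z); pixel columns grow to the right and rows downward; lengths in m; the calibration is good to about 2 mm. A picture is of the moment at which its call begins: read the wrist's pose just before it. get_calibration takes no time and is no camera call; for the wrist camera it gives the pose at the moment of the call.
- env.sign_off(): hands the job in; it is judged then, once.
The state is a dict: "time_s": time; "qpos": joint angles; "joint_velocities": joint speeds; "effort": joint torques, N m; "tool_pos": TCP position; "tool_rot": TCP orientation; "force": force on the tool from outside, world axes, zero at the start; "wrist_torque": the same for the moment, N m; "grip_width": finger opening in m; "grasp_force": force on a finger pad.
Only numpy, scipy, OpenCV 4.12 (cv2) and the standard library are available. Lean on these libraries where they do the work, as an engineer would, in place of code of your own. Each camera call takes 0.05 s, during which the arm holds its last target. There are 200 camera calls.

TASK

Slide the filled cheese mould along the press board until it is home against the two stop pins under the pressing plate, then wind the crank by its turning grip until the plate bears on the wooden follower inside the mould and the spring is squeezed to about half its length. Let go of the crank and leave it there, with the mould upright; do not disturb the milk jug, the salt mill or the steel canister.

Things in the scene. Friction and masses are not known exactly. Their poses are not given: they have to be found in the camera images.
- press: Fixed table-top cheese press: pale wooden board (295 x 180 mm, top at z 22 mm), two upright 14 mm steel rods, a bridge across them (186 x 36 mm, z 190 to 214 mm), a vertical screw through it. Origin: on the worktop under the screw. x points to the back, z up. Rods at x 0, y +-78 mm; board from x -215 mm (open front, where the mould waits) to +80 mm.
- press_home (a point): Where the mould's underside centre belongs: on the board's top, under the screw. Axes as the press. Two steel stop pins (10 mm thick, 36 mm high) stand behind it at x 41.7 mm, y +-35 mm; a mould pushed from the front against both is centred on the screw.
- press_hub (a point): Top centre of the crank's hub, on the screw axis, 240 mm above the worktop. The crank arm (18 mm wide, top 236 mm above the worktop) is fixed to the hub, turns above the bridge and keeps its height. The screw does not turn; it rises and sinks through the hub.
- grip_mid (a point): Middle of the crank's grip, 263 mm above the worktop and 70 mm from the screw axis: an upright dark wooden sleeve, 22 mm thick, from 239 to 287 mm above the worktop (its pin's head to 291). It spins freely on its pin, so a hand that holds it need not turn. About 2 N turn the crank; it stays where it is left.
- press_crank (a joint): Angle of the crank in rad, counted over all turns from the plate's uppermost position; grows clockwise seen from above. Clockwise sinks the plate 12 mm a turn, counter-clockwise raises it. It starts between 0.3 and 9 (the arm may point any way) and stops at about 39.
- screw_top (a point): Upper end of the screw (18 mm thick), which stands out of the hub and sinks with the plate: 61 to 78 mm above the hub's top at the start, 34 mm above it when the plate touches the follower of a mould that is home, 16 mm above it when the spring is then squeezed to half.
- plate_face (a point): Centre of the underside of the round steel pressing plate (64 mm across, 8 mm thick), which hangs under the screw on a coil spring. At the start it is 111 to 128 mm above the worktop, clear of the mould's rim (102 mm).
- press_spring (a joint): How far the spring above the plate is squeezed, in m: 0 hanging free (spring 36 mm long), 0.018 squeezed to half, 0.031 fully squeezed. It begins to yield at 2 N and takes 0.4 N more for each mm.
- mould: Filled cheese mould: white plastic pot with drain holes, 98 mm across (103 at the rolled rim), 80 mm high, 0.4 to 0.8 kg, on the press board 130 to 165 mm in front of home, up to 22 mm to a side. Origin: centre of its underside, z up. A wooden follower lies in it on the cheese, 18 mm below the rim (opening 88 mm across); both are firm.
- follower_top (a point): Centre of the wooden follower's flat top, 62 mm above the mould's underside.
- milk_jug: White china jug, 67 x 103 x 85 mm, on the worktop. Bystander. Origin: centre of its underside.
- salt_mill: Small grey salt mill, 44 mm across, 90 mm high, on the worktop. Bystander. Origin: centre of its underside.
- caddy: Steel canister, 56 mm across, 90 mm high, on the worktop. Bystander. Origin: centre of its underside.
There are look-alikes about, which are no part of the job. There is more than one size of the mould; the job needs the middle-sized.

How it is judged (in metres and radians):
On the way, in this order (a step that is already met when the one before it is completed fails the run):
1. the mould stands home against the stop pins, upright, with the plate still above it (horizontal distance between mould and press_home below 0.008 m and angle between mould's own z axis and vertical below 0.05 rad and z of plate_face in the frame of mould above 0.08 m), for 0.2 s.
2. the plate has been wound down into the mould, onto the follower (z of plate_face in the frame of mould below 0.066 m and horizontal distance between mould and press_home below 0.008 m), for 0.1 s.
At the end, for the whole second after the job is handed in: The mould stands upright within 8 mm of home under the screw, the plate presses on its follower, the spring is squeezed by 11 to 25 mm of its 36 mm, and the crank stands still (all of step 2 and angle between mould's own z axis and vertical below 0.05 rad and contact force between press_spring and mould above 3 N and value of joint press_spring between 0.011 and 0.025 m and velocity of joint press_crank between -0.1 and 0.1 rad/s); the robot touches nothing.
It fails at once if the mould is tipped (angle between mould's own z axis and vertical above 0.3 rad).
It fails at once if the milk jug, the salt mill or the steel canister is disturbed (moved more than 20 mm) (distance of any of milk_jug, salt_mill, caddy from where it was at the start of the episode above 0.02 m).
It also fails if it takes over 72 s, if anything falls off the work surface, if the arm or the gripper's body presses on something with over 40 N, if the wrist force passes 120 N, or if a joint passes its speed limit or range.

## Working session

There is one attempt and no reset: what is moved stays moved. The work goes in short steps, Python scripts to look and compute and a shell command to move; the robot and the scene stay as the last step left them, time stands still between calls to the robot, and variables do not carry over. Pictures are saved under pics/ and viewed, at most 10 in all, crops included, and the job is handed in when it is done.

```bash
mkdir -p pics; ls; python3 - <<'E'
from cell import env
import cv2,numpy as np
np.set_printoptions(precision=4,suppress=True)
for n in ["scene","top"]:
    im=env.read_camera(n); cv2.imwrite(f"pics/{n}0.png",im)
    print(n,env.get_calibration(n))
o=env.get_obs();print(o['tool_pos'],o['tool_rot'],o['time_s'])
E
```

```text
pics
scene {'fov_y': 49.874679216020446, 'cx': 318.5447448208465, 'cy': 198.84601103399388, 'pose': array([[-0.4411,  0.6107, -0.6576, -0.2489],
       [-0.8974, -0.2909,  0.3318,  0.4122],
       [ 0.0113,  0.7365,  0.6764,  1.0411],
       [ 0.    ,  0.    ,  0.    ,  1.    ]])}
top {'fov_y': 44.64560989927735, 'cx': 318.8621100705089, 'cy': 196.11525585364114, 'pose': array([[ 0.3328,  0.8542, -0.3995, -0.0234],
       [-0.943 ,  0.2977, -0.149 , -0.2531],
       [-0.0084,  0.4263,  0.9045,  1.5645],
       [ 0.    ,  0.    ,  0.    ,  1.    ]])}
[ 0.2516 -0.5988  0.2215] [-179.9001    0.0054   22.7931] 0.1
```

View pics/scene0.png

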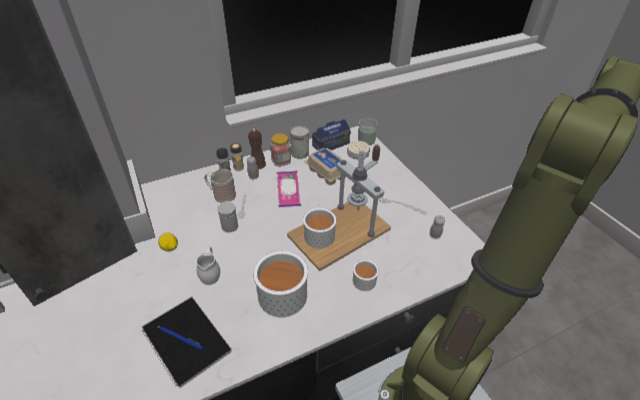

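View pics/top0.png

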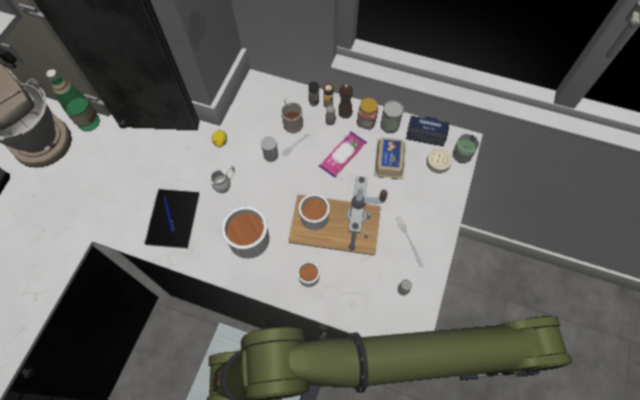

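The scene view shows the middle mould at (320,228), with the press behind it at (358,195) and the large and small look-alikes in front. In the top view the mould is at (314,209), the board spans (290–380, 197–251), and the grip is at about (383,196). Next I'll enlarge both.

```bash
python3 - <<'E'
import cv2
a=cv2.imread("pics/top0.png")[170:260,280:400]; cv2.imwrite("pics/c1.png",cv2.resize(a,None,fx=6.6,fy=6.6,interpolation=cv2.INTER_CUBIC))
a=cv2.imread("pics/scene0.png")[140:270,280:453]; cv2.imwrite("pics/c2.png",cv2.resize(a,None,fx=4.6,fy=4.6,interpolation=cv2.INTER_CUBIC))
E
```

```text
(no output)
```

View pics/c1.png

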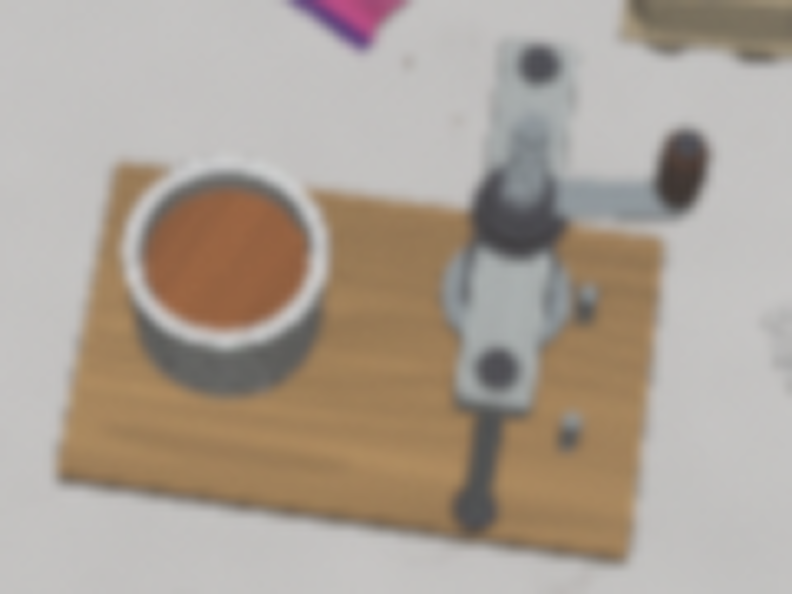

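View pics/c2.png

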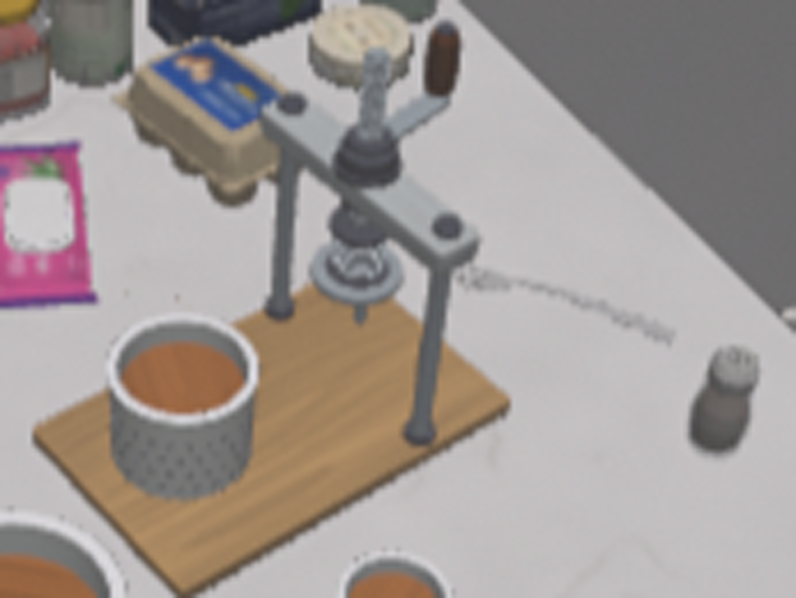

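```bash
cat > h.py <<'E'
import numpy as np
from cell import env
from scipy.optimize import least_squares
np.set_printoptions(precision=4,suppress=True)
def proj(n,P,cal=None):
    c=cal or env.get_calibration(n); T=np.linalg.inv(c['pose']); f=200/np.tan(np.radians(c['fov_y']/2))
    p=np.atleast_2d(P)@T[:3,:3].T+T[:3,3]
    return np.c_[c['cx']+f*p[:,0]/-p[:,2], c['cy']-f*p[:,1]/-p[:,2]]
def crop(uv,s,ox,oy): return (np.atleast_2d(uv)+.5)/s-.5+[ox,oy]
def W(p,q):  # press frame -> world
    c,s=np.cos(p[2]),np.sin(p[2]); q=np.atleast_2d(q)
    return np.c_[p[0]+c*q[:,0]-s*q[:,1],p[1]+s*q[:,0]+c*q[:,1],q[:,2]]
E
python3 - <<'E'
from h import *
t=lambda a:crop(a,6.6,280,170); s=lambda a:crop(a,4.6,280,140)
Pt=np.array([[-.215,.09,.022],[-.215,-.09,.022],[.08,-.09,.022],[.08,.09,.022],[.0417,.035,.058],[.0417,-.035,.058],[0,.078,.216],[0,-.078,.216]])
ut=t([[118,162],[62,475],[628,555],[662,238],[588,290],[570,420],[538,63],[497,368]])
Ps=np.array([[-.215,.09,.022],[-.215,-.09,.022],[.08,-.09,.022],[0,.078,.216],[0,-.078,.216]])
us=s([[35,435],[183,592],[508,402],[292,103],[447,225]])
ct,cs=env.get_calibration('top'),env.get_calibration('scene')
f=lambda p:np.r_[proj('top',W(p,Pt),ct)-ut,proj('scene',W(p,Ps),cs)-us].ravel()
r=least_squares(f,[.55,-.2,0],loss='soft_l1');p=r.x;print('press',p,np.degrees(p[2]));print(f(p).reshape(-1,2))
np.save('press.npy',p)
def tri(a,b,name):
    g=lambda x:np.r_[proj('top',x,ct)-a,proj('scene',x,cs)-b].ravel()
    x=least_squares(g,[.6,-.2,.1]).x; q=x[:2]-p[:2];c,s_=np.cos(p[2]),np.sin(p[2])
    print(name,x,'press frame',[c*q[0]+s_*q[1],-s_*q[0]+c*q[1]],'res',g(x));return x
tri(t([227,253]),s([184,368]),'rim')
tri(t([686,138]),s([445,28]),'grip top')
tri(t([535,125]),s([377,54]),'screwtop')
print('home',p[:2],np.hypot(*p[:2]))
E
```

```text
press [ 0.5934 -0.1499 -1.3832] -79.25004242157384
[[-0.8392 -0.5903]
 [-1.4864 -0.1452]
 [ 0.3779  0.1846]
 [ 0.5482 -0.8131]
 [-0.0819  0.1523]
 [ 0.3503 -0.2369]
 [-0.0998  0.1303]
 [ 0.0961  0.0817]
 [-1.1128 -1.338 ]
 [ 0.3687  0.3161]
 [ 1.3875 -0.8118]
 [ 0.0192  0.7587]
 [ 0.2843  0.84  ]]
rim [ 0.5781 -0.0105  0.1012] press frame [np.float64(-0.1397738431212141), np.float64(0.011030753313515076)] res [-0.0836 -0.2809  0.224   0.1572]
grip top [ 0.6173 -0.2148  0.2912] press frame [np.float64(0.06825783330234493), np.float64(0.011374667889619586)] res [ 0.0533  0.182  -0.1597 -0.1121]
screwtop [ 0.596  -0.1509  0.304 ] press frame [np.float64(0.0014392797793817465), np.float64(0.002391168117191558)] res [-0.0241 -0.0791  0.0677  0.0476]
home [ 0.5934 -0.1499] 0.6119979127396284
```

```bash
python3 - <<'E'
from h import *
p=np.load('press.npy');ct,cs=env.get_calibration('top'),env.get_calibration('scene')
c,s=np.cos(p[2]),np.sin(p[2])
def tri(a,b,name):
    g=lambda x:np.r_[proj('top',x,ct)-a,proj('scene',x,cs)-b].ravel()
    x=least_squares(g,[.6,-.2,.1]).x; q=x[:2]-p[:2]
    print(name,x,'press',np.array([c*q[0]+s*q[1],-s*q[0]+c*q[1]]),'res',g(x))
tri([245,229],[281,276],'big rim c');tri([223,229],[255.5,274],'big rim left');tri([308,269.5],[366,270],'small rim c')
tri([405,283],[437.5,218],'mill top');tri([220,175],[207,257],'jug top')
for n,q in [('A hover',[-.207,.011,.30]),('A low',[-.207,.011,.042]),('end',[-.047,0,.042])]: print(n,W(p,q))
E
```

```text
big rim c [0.437  0.1765 0.0938] press [-0.3498 -0.0927] res [-0.0672 -0.2266  0.1624  0.114 ]
big rim left [0.4148 0.2401 0.1512] press [-0.4164 -0.1027] res [-2.2049 -6.9041  4.8178  3.3857]
small rim c [ 0.3835 -0.0602  0.0544] press [-0.1272 -0.1895] res [ 0.2785  1.3332 -1.0012 -0.6988]
mill top [ 0.4406 -0.3593  0.0809] press [ 0.1773 -0.1891] res [-0.1015 -0.6017  0.5044  0.3511]
jug top [0.5945 0.3385 0.087 ] press [-0.4796  0.0922] res [-0.1775 -0.4457  0.3244  0.2291]
A hover [[0.5656 0.0555 0.3   ]]
A low [[0.5656 0.0555 0.042 ]]
end [[ 0.5846 -0.1037  0.042 ]]
```

```bash
python3 -m jog '[[0,0,-0.04,0,0,0,0.06],[0,0,-0.04,0,0,0,0.06],[0,0,-0.04,0,0,0,0.06],[0.03,-0.0267,-0.005,0,0,0,0.06],[0.03,-0.0267,-0.005,0,0,0,0.06],[0.03,-0.0267,0,0,0,0,0.06],[0.03,-0.0267,0,0,0,0,0.06],[0.03,-0.0267,0,0,0,0,0.06],[0.03,-0.0267,0,0,0,0,0.06],[0.03,-0.0267,0,0,0,0,0.06],[0.03,-0.0267,0,0,0,0,0.06],[0.03,-0.0267,0,0,0,0,0.06]]'
```

```text
time_s: 1.1
tool_pos: [0.4079, -0.2711, 0.3523]
tool_rot: [-180.0, 0.0, 22.8]
force: [0.8, -0.5, 0.4]
grip_width: 0.0599
grasp_force: 0.0
```

```bash
python3 -m jog '[[0.03,-0.0267,0,0,0,0,0.06],[0.03,-0.0267,0,0,0,0,0.06],[0.03,-0.0267,0,0,0,0,0.06],[0.03,-0.0267,0,0,0,0,0.06],[0.03,-0.0267,0,0,0,0,0.06],[0.03,-0.0267,0,0,0,0,0.06],[0.03,-0.0267,0,0,0,0,0.06],[0.03,-0.0267,0,0,0,0,0.06],[0.03,-0.0267,0,0,0,0,0.06],[0,0,0,0,0,-0.12,0.06],[0,0,0,0,0,-0.12,0.06],[0,0,0,0,0,-0.12,0.06]]'
python3 -m jog '[[0,0,0,0,0,-0.12,0.06],[0,0,0,0,0,-0.12,0.06],[0,0,0,0,0,-0.12,0.06],[0,0,0,0,0,-0.12,0.06],[0,0,0,0,0,-0.12,0.06],[0,0,0,0,0,-0.12,0.06],[0,0,0,0,0,-0.12,0.06],[0,0,0,0,0,-0.12,0.06],[0,0,0,0,0,0,0.06],[0,0,0,0,0,0,0.06]]'
```

```text
time_s: 2.1
tool_pos: [0.5633, 0.0543, 0.3517]
tool_rot: [-179.9, 0.0, 43.9]
force: [-0.1, -0.1, -0.3]
grip_width: 0.0602
grasp_force: 0.0
time_s: 2.93
tool_pos: [0.5633, 0.0529, 0.3522]
tool_rot: [-180.0, -0.0, 98.2]
force: [-0.5, -0.0, 0.0]
grip_width: 0.0597
grasp_force: 0.0
```

```bash
python3 -m jog '[[0.002,0.0025,0,0,0,-0.0445,0.06],[0,0,0,0,-0.0873,0,0.06],[0,0,0,0,-0.0873,0,0.06],[0,0,0,0,-0.0873,0,0.06],[0.0089,0,0.0331,0,0,0,0.06],[0.0089,0,0.0331,0,0,0,0.06],[0.0089,0,0.0331,0,0,0,0.06],[0.0089,0,0.0331,0,0,0,0.06],[0.0089,0,0.0331,0,0,0,0.06],[0.0089,0,0.0331,0,0,0,0.06],[0,0,0,0,0,0,0.06],[0,0,0,0,0,0,0.06]]'
python3 - <<'E'
from h import *
import cv2
cv2.imwrite('pics/s1.png',env.read_camera('scene'))
p=np.load('press.npy');o=env.get_obs();q=np.array(o['tool_pos'])[:2]-p[:2];c,s=np.cos(p[2]),np.sin(p[2])
print(c*q[0]+s*q[1],-s*q[0]+c*q[1])
E
```

```text
time_s: 3.93
tool_pos: [0.5644, 0.055, 0.1458]
tool_rot: [-179.8, 15.0, 100.9]
force: [0.8, -0.0, 1.0]
grip_width: 0.06
grasp_force: 0.0
-0.20703939365670804 0.011501669646103878
```

View pics/s1.png

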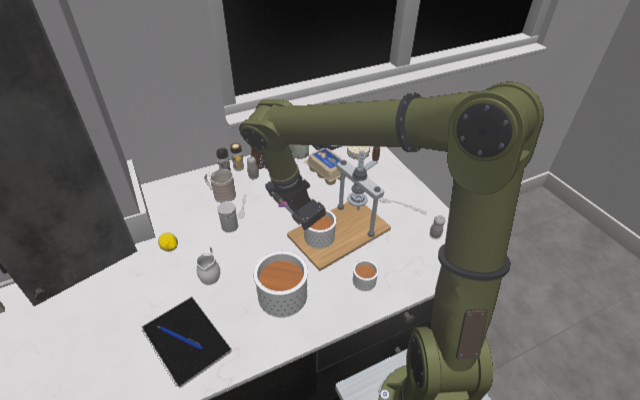

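The gripper, at (300,205), stands in front of the mould with both fingers straddling its front side, clear of the big look-alike. I'll go down to push height.

```bash
python3 -m jog '[[0.009,0,0.0335,0,0,0,0.06],[0.009,0,0.0335,0,0,0,0.06],[0.009,0,0.0335,0,0,0,0.06],[0,0,0,0,0,0,0.06],[0,0,0,0,0,0,0.06]]'
```

```text
time_s: 4.4
tool_pos: [0.5662, 0.0556, 0.0441]
tool_rot: [180.0, 15.0, 100.9]
force: [0.9, -0.8, 1.3]
grip_width: 0.0599
grasp_force: 0.0
```

```bash
python3 -m jog '[[-0.00966,-0.0007,0.0026,0,0,0,0.06],[-0.00966,-0.0007,0.0026,0,0,0,0.06],[-0.00966,-0.0007,0.0026,0,0,0,0.06],[-0.00966,-0.0007,0.0026,0,0,0,0.06],[-0.00966,-0.0007,0.0026,0,0,0,0.06],[-0.00966,-0.0007,0.0026,0,0,0,0.06],[-0.00966,-0.0007,0.0026,0,0,0,0.06],[-0.00966,-0.0007,0.0026,0,0,0,0.06],[0,0,0,0,-0.0873,0,0.06],[0,0,0,0,-0.0873,0,0.06],[0,0,0,0,-0.0873,0,0.06],[0,0,0,0,0,0,0.06]]'
python3 - <<'E'
from h import *
import cv2
a=env.read_camera('scene')[140:270,280:453];b=env.read_camera('top')[150:270,270:430]
cv2.imwrite('pics/s2.png',np.vstack([cv2.resize(a,(400,300),interpolation=2),cv2.resize(b,(400,300),interpolation=2)]))
p=np.load('press.npy');o=env.get_obs();q=np.array(o['tool_pos'])[:2]-p[:2];c,s=np.cos(p[2]),np.sin(p[2])
print(c*q[0]+s*q[1],-s*q[0]+c*q[1],o['tool_pos'],o['tool_rot'])
E
```

```text
time_s: 5.4
tool_pos: [0.5747, -0.0211, 0.0424]
tool_rot: [-179.9, 30.1, 101.3]
force: [-1.9, 1.5, -0.1]
grip_width: 0.0598
grasp_force: 0.0
-0.1267023634397703 0.005892116868796531 [ 0.5755 -0.0243  0.0432] [-179.973    29.9633  101.0384]
```

View pics/s2.png

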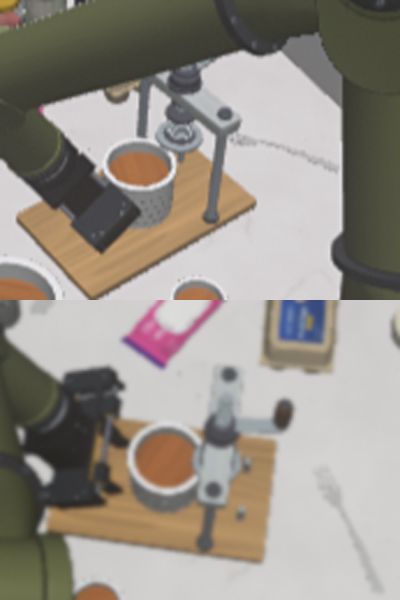

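The mould at (140,175) in the upper half is upright and moving ahead of the fingers, and the plate is still clear above. I'll push on.

```bash
python3 -m jog '[[-0.00866,-0.0009,0.005,0,0,0,0.06],[-0.00866,-0.0009,0.005,0,0,0,0.06],[-0.00866,-0.0009,0.005,0,0,0,0.06],[-0.00866,-0.0009,0.005,0,0,0,0.06],[-0.00866,-0.0009,0.005,0,0,0,0.06],[-0.00866,-0.0009,0.005,0,0,0,0.06],[-0.0052,0,0.003,0,0,0,0.06],[-0.0052,0,0.003,0,0,0,0.06],[0,0,0,0,0,0,0.06]]'
python3 -m jog '[[-0.0026,0,0.0015,0,0,0,0.06],[-0.0026,0,0.0015,0,0,0,0.06]]'
```

```text
time_s: 6.25
tool_pos: [0.5837, -0.0978, 0.043]
tool_rot: [-180.0, 30.1, 100.9]
force: [-0.1, 0.8, 1.4]
grip_width: 0.06
grasp_force: 0.9
time_s: 6.42
tool_pos: [0.5848, -0.1008, 0.0426]
tool_rot: [-180.0, 30.0, 101.0]
force: [-1.6, 4.5, 2.6]
grip_width: 0.0602
grasp_force: 2.5
```

```bash
python3 -m jog '[[-0.0026,0,0.0015,0,0,0,0.06],[0,0,0,0,0,0,0.06]]'
python3 -m jog '[[-0.0026,0,0.0015,0,0,0,0.06],[0,0,0,0,0,0,0.06]]'
```

```text
time_s: 6.58
tool_pos: [0.5855, -0.1045, 0.0427]
tool_rot: [-180.0, 30.0, 101.0]
force: [-0.7, 3.2, 1.9]
grip_width: 0.0601
grasp_force: 2.0
time_s: 6.75
tool_pos: [0.5861, -0.1056, 0.0426]
tool_rot: [180.0, 29.9, 101.0]
force: [-1.5, 6.8, 3.7]
grip_width: 0.0604
grasp_force: 3.5
```

```bash
python3 -m jog '[[-0.0026,0,0.0015,0,0,0,0.06],[0,0,0,0,0,0,0.06],[0,0,0,0,0,0,0.06]]'
python3 - <<'E'
from h import *
import cv2
a=env.read_camera('scene')[140:270,280:453];b=env.read_camera('top')[170:260,280:400]
cv2.imwrite('pics/s3.png',np.vstack([cv2.resize(a,(400,300),interpolation=2),cv2.resize(b,(400,300),interpolation=2)]))
p=np.load('press.npy');o=env.get_obs();q=np.array(o['tool_pos'])[:2]-p[:2];c,s=np.cos(p[2]),np.sin(p[2])
print(c*q[0]+s*q[1],-s*q[0]+c*q[1],o['tool_pos'],o['force'])
# expected rim extremes at home, radius .0515
for n,sc,ox,oy in [('scene',400/173,280,140),('top',400/120,280,170)]:
    k=np.linspace(0,2*np.pi,16,endpoint=False)[::2]
    u=proj(n,W(p,np.c_[.0515*np.cos(k),.0515*np.sin(k),0*k+.102]));print(n,((u-[ox,oy])*sc).astype(int).tolist())
E
```

```text
time_s: 7.0
tool_pos: [0.5866, -0.1061, 0.0424]
tool_rot: [179.9, 29.8, 101.1]
force: [-4.1, 11.1, 5.2]
grip_width: 0.0601
grasp_force: 5.8
-0.04426866901318237 0.0014983687729783705 [ 0.5866 -0.1061  0.0424] [-3.5623 10.4816  5.2255]
scene [[205, 131], [180, 121], [153, 125], [140, 142], [148, 161], [174, 171], [202, 167], [214, 149]]
top [[305, 161], [293, 125], [258, 107], [220, 115], [200, 147], [210, 183], [246, 203], [285, 194]]
```

View pics/s3.png

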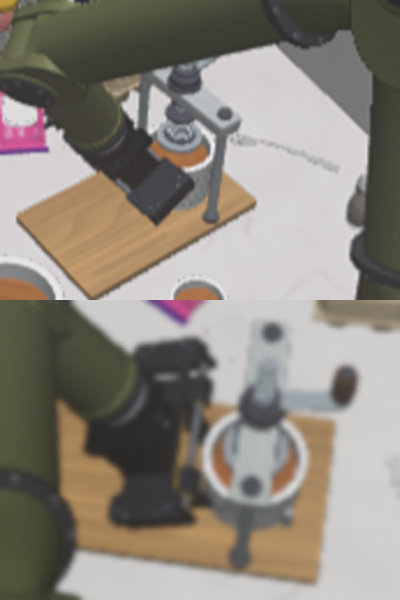

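Force reached 11 N at the stop, and the rim in the top view (203–307, 107–203 in crop pixels) matches the predicted home outline. The mould is home and the plate is above it. I'll back off and rise.

```bash
python3 -m jog '[[0.0087,0,-0.005,0,0,0,0.06],[0.026,0,-0.015,0,0,0,0.06],[0.026,0,-0.015,0,0,0,0.06],[0,0,-0.04,0,0,0,0.06],[0,0,-0.04,0,0,0,0.06],[0,0,-0.04,0,0,0,0.06],[0,0,-0.04,0,0,0,0.06],[0,0,0,0,0.1047,0,0.06],[0,0,0,0,0.1047,0,0.06],[0,0,0,0,0.1047,0,0.06],[0,0,0,0,0.1047,0,0.06],[0,0,0,0,0.1047,0,0.06]]'
python3 -m jog '[[0,0,-0.04,0,0,0,0.06],[0,0,-0.04,0,0,0,0.06],[0,0,-0.04,0,0,0,0.06],[0,0,-0.04,0,0,0,0.06],[0,0,-0.02,0,0,0,0.06],[0,0,0,0,0,0,0.06]]'
python3 - <<'E'
from h import *
import cv2
a=env.read_camera('scene')[140:270,280:453];b=env.read_camera('top')[170:260,280:400]
cv2.imwrite('pics/s4.png',np.vstack([cv2.resize(a,(600,450),interpolation=2)[:300],cv2.resize(b,(400,300),interpolation=2).repeat(1,0) if 0 else cv2.resize(b,(600,450),interpolation=2)[:290]]))
p=np.load('press.npy');o=env.get_obs();q=np.array(o['tool_pos'])[:2]-p[:2];c,s=np.cos(p[2]),np.sin(p[2])
print(c*q[0]+s*q[1],-s*q[0]+c*q[1],o['tool_pos'],o['tool_rot'],o['force'])
a=np.radians(9.5); print(W(p,[.07*np.cos(a),.07*np.sin(a),.25]))
E
```

```text
time_s: 8.1
tool_pos: [0.5581, 0.0357, 0.1821]
tool_rot: [179.9, -0.1, 100.9]
force: [0.6, -0.4, -1.1]
grip_width: 0.0598
grasp_force: 0.0
time_s: 8.6
tool_pos: [0.5596, 0.0361, 0.3663]
tool_rot: [179.6, 0.2, 100.9]
force: [0.2, 0.0, 0.1]
grip_width: 0.0601
grasp_force: 0.0
-0.18910063556862514 -0.00012094087534825909 [0.558  0.0359 0.3612] [-179.9781    0.0954  100.8941] [ 0.2761 -1.0151 -0.3183]
[[ 0.6176 -0.2156  0.25  ]]
```

```bash
python3 -m jog '[[-0.0369,0.0017,0,0,0,0,0.06],[-0.0369,0.0017,0,0,0,0,0.06],[-0.0369,0.0017,0,0,0,0,0.06],[-0.0369,0.0017,0,0,0,0,0.06],[-0.0369,0.0017,0,0,0,0,0.06],[-0.0369,0.0017,0,0,0,0,0.06],[-0.0369,0.0017,0,0,0,0,0.06],[0,0,0.03,0,0,0,0.06],[0,0,0.02,0,0,0,0.06],[0,0,0,0,0,0,0.06]]'
python3 - <<'E'
from h import *
import cv2
cv2.imwrite('pics/w1.png',env.read_camera('wrist'))
c=env.get_calibration('wrist');o=env.get_obs()
p=np.load('press.npy');a=np.radians(9.5)
print(o['tool_pos'],proj('wrist',W(p,[.07*np.cos(a),.07*np.sin(a),.291]),c),proj('wrist',W(p,[0,0,.304]),c),c)
E
```

```text
time_s: 9.53
tool_pos: [0.6155, -0.2156, 0.3034]
tool_rot: [-179.3, -0.3, 100.9]
force: [-0.6, 0.4, -1.8]
grip_width: 0.0602
grasp_force: 0.0
[ 0.6165 -0.2149  0.3066] [[326.8225 242.517 ]] [[306.1637 134.7292]] {'fov_y': 67.10526349237034, 'cx': 323.1133326503056, 'cy': 200.22646019425247, 'pose': array([[ 0.9819, -0.183 , -0.0491,  0.6008],
       [ 0.1893,  0.938 ,  0.2902, -0.1342],
       [-0.0071, -0.2942,  0.9557,  0.4683],
       [ 0.    ,  0.    ,  0.    ,  1.    ]])}
```

View pics/w1.png

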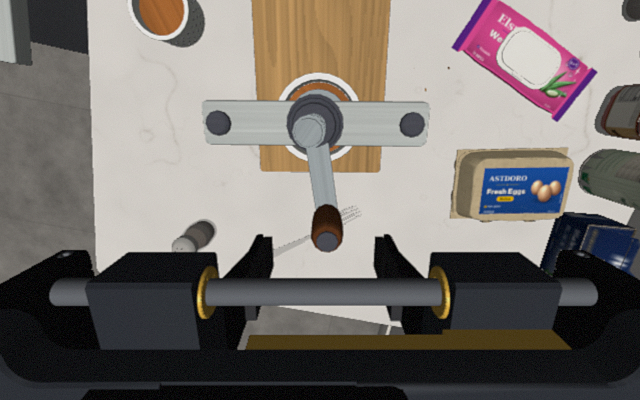

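The grip's pin head is at (327,242), exactly as predicted and between the fingers. I'll go down and close on it.

```bash
python3 -m jog '[[-0.001,0.0005,0.028,0,0,0,0.06],[0,0,0.028,0,0,0,0.06],[0,0,0,0,0,0,0.06],[0,0,0,0,0,0,0.02],[0,0,0,0,0,0,0.02],[0,0,0,0,0,0,0.02],[0,0,0,0,0,0,0.02],[0,0,0,0,0,0,0.02]]' 20
python3 - <<'E'
from h import *
p=np.load('press.npy');o=env.get_obs();q=np.array(o['tool_pos'])[:2]-p[:2];c,s=np.cos(p[2]),np.sin(p[2])
x,y=c*q[0]+s*q[1],-s*q[0]+c*q[1];print(np.hypot(x,y),np.degrees(np.arctan2(y,x)))
f=np.radians(np.arange(9.5,9.5-361,-15))
print(np.c_[np.degrees(f)[:-1],-.07*np.diff(np.cos(f)),.07*np.diff(np.sin(f))].round(4).tolist())
E
```

```text
time_s: 10.25
tool_pos: [0.6202, -0.2154, 0.2569]
tool_rot: [179.9, 0.1, 101.0]
force: [-0.6, -0.0, -0.1]
grip_width: 0.0343
grasp_force: 0.0
0.07077708403885627 11.503497692354225
[[9.5, -0.0006, -0.0183], [-5.5, 0.0041, -0.0178], [-20.5, 0.0086, -0.0161], [-35.5, 0.0125, -0.0134], [-50.5, 0.0155, -0.0097], [-65.5, 0.0175, -0.0053], [-80.5, 0.0183, -0.0006], [-95.5, 0.0178, 0.0041], [-110.5, 0.0161, 0.0086], [-125.5, 0.0134, 0.0125], [-140.5, 0.0097, 0.0155], [-155.5, 0.0053, 0.0175], [-170.5, 0.0006, 0.0183], [-185.5, -0.0041, 0.0178], [-200.5, -0.0086, 0.0161], [-215.5, -0.0125, 0.0134], [-230.5, -0.0155, 0.0097], [-245.5, -0.0175, 0.0053], [-260.5, -0.0183, 0.0006], [-275.5, -0.0178, -0.0041], [-290.5, -0.0161, -0.0086], [-305.5, -0.0134, -0.0125], [-320.5, -0.0097, -0.0155], [-335.5, -0.0053, -0.0175]]
```

```bash
python3 -m jog '[[0,0,0.006,0,0,0,0.02],[0,0,0,0,0,0,0.02],[0,0,0,0,0,0,0.02],[0,0,0,0,0,0,0.02]]' 20
python3 - <<'E'
from h import *
p=np.load('press.npy');o=env.get_obs();q=np.array(o['tool_pos'])[:2]-p[:2];c,s=np.cos(p[2]),np.sin(p[2])
x,y=c*q[0]+s*q[1],-s*q[0]+c*q[1];print(np.hypot(x,y),np.degrees(np.arctan2(y,x)),o['force'],o['tool_rot'])
E
```

```text
time_s: 10.58
tool_pos: [0.6189, -0.2155, 0.2487]
tool_rot: [-179.9, -0.0, 101.0]
force: [-1.1, -0.4, -0.3]
grip_width: 0.0221
grasp_force: 20.0
0.0704229798119597 10.520415972236687 [-1.1306 -0.399  -0.3283] [-179.9078   -0.0068  100.9577]
```

Gripped at 22 mm. Winding clockwise in 15° steps, first half turn.

```bash
python3 -m jog '[[-0.0006,-0.0183,0,0,0,0,0.02],[0.0041,-0.0178,0,0,0,0,0.02],[0.0086,-0.0161,0,0,0,0,0.02],[0.0125,-0.0134,0,0,0,0,0.02],[0.0155,-0.0097,0,0,0,0,0.02],[0.0175,-0.0053,0,0,0,0,0.02],[0.0183,-0.0006,0,0,0,0,0.02],[0.0178,0.0041,0,0,0,0,0.02],[0.0161,0.0086,0,0,0,0,0.02],[0.0134,0.0125,0,0,0,0,0.02],[0.0097,0.0155,0,0,0,0,0.02],[0.0053,0.0175,0,0,0,0,0.02]]'
cat > st.py <<'E'
from h import *
p=np.load('press.npy');o=env.get_obs();q=np.array(o['tool_pos'])[:2]-p[:2];c,s=np.cos(p[2]),np.sin(p[2])
x,y=c*q[0]+s*q[1],-s*q[0]+c*q[1];print('r,phi',np.hypot(x,y),np.degrees(np.arctan2(y,x)),np.array(o['force']),np.array(o['tool_rot']))
E
python3 st.py
```

```text
time_s: 11.58
tool_pos: [0.5705, -0.084, 0.2489]
tool_rot: [-179.9, 0.2, 101.0]
force: [2.4, -5.2, -2.2]
grip_width: 0.0218
grasp_force: 20.0
r,phi 0.06978581375917546 -171.63181067567209 [ 2.3876 -5.1553 -2.227 ] [-179.9186    0.1764  100.9788]
```

```bash
python3 -m jog '[[0.0006,0.0183,0,0,0,0,0.02],[-0.0041,0.0178,0,0,0,0,0.02],[-0.0086,0.0161,0,0,0,0,0.02],[-0.0125,0.0134,0,0,0,0,0.02],[-0.0155,0.0097,0,0,0,0,0.02],[-0.0175,0.0053,0,0,0,0,0.02],[-0.0183,0.0006,0,0,0,0,0.02],[-0.0178,-0.0041,0,0,0,0,0.02],[-0.0161,-0.0086,0,0,0,0,0.02],[-0.0134,-0.0125,0,0,0,0,0.02],[-0.0097,-0.0155,0,0,0,0,0.02],[-0.0053,-0.0175,0,0,0,0,0.02]]'
python3 st.py
```

```text
time_s: 12.58
tool_pos: [0.6198, -0.2152, 0.249]
tool_rot: [179.9, -0.1, 101.0]
force: [-0.5, 3.6, -1.1]
grip_width: 0.0222
grasp_force: 20.0
r,phi 0.07050674328164273 11.27725523494246 [-0.5027  3.6311 -1.1033] [179.9125  -0.1012 100.9851]
```

```bash
python3 -m jog '[[-0.0006,-0.0183,0,0,0,0,0.02],[0.0041,-0.0178,0,0,0,0,0.02],[0.0086,-0.0161,0,0,0,0,0.02],[0.0125,-0.0134,0,0,0,0,0.02],[0.0155,-0.0097,0,0,0,0,0.02],[0.0175,-0.0053,0,0,0,0,0.02],[0.0183,-0.0006,0,0,0,0,0.02],[0.0178,0.0041,0,0,0,0,0.02],[0.0161,0.0086,0,0,0,0,0.02],[0.0134,0.0125,0,0,0,0,0.02],[0.0097,0.0155,0,0,0,0,0.02],[0.0053,0.0175,0,0,0,0,0.02]]'
python3 st.py
```

```text
time_s: 13.58
tool_pos: [0.5707, -0.0839, 0.2492]
tool_rot: [-180.0, 0.2, 101.0]
force: [1.2, -5.6, -3.5]
grip_width: 0.0219
grasp_force: 20.0
r,phi 0.06974918065313128 -171.75497210531398 [ 1.2058 -5.6217 -3.491 ] [-179.954     0.1878  100.9739]
```

```bash
python3 -m jog '[[0.0006,0.0183,0,0,0,0,0.02],[-0.0041,0.0178,0,0,0,0,0.02],[-0.0086,0.0161,0,0,0,0,0.02],[-0.0125,0.0134,0,0,0,0,0.02],[-0.0155,0.0097,0,0,0,0,0.02],[-0.0175,0.0053,0,0,0,0,0.02],[-0.0183,0.0006,0,0,0,0,0.02],[-0.0178,-0.0041,0,0,0,0,0.02],[-0.0161,-0.0086,0,0,0,0,0.02],[-0.0134,-0.0125,0,0,0,0,0.02],[-0.0097,-0.0155,0,0,0,0,0.02],[-0.0053,-0.0175,0,0,0,0,0.02]]'
python3 st.py
```

```text
time_s: 14.58
tool_pos: [0.6199, -0.2152, 0.2491]
tool_rot: [179.9, -0.1, 101.0]
force: [0.2, 2.9, -2.1]
grip_width: 0.0222
grasp_force: 20.0
r,phi 0.07052378935530235 11.347644837249431 [ 0.1908  2.9456 -2.1449] [179.8949  -0.1013 100.9841]
```

```bash
python3 -m jog '[[-0.0006,-0.0183,0,0,0,0,0.02],[0.0041,-0.0178,0,0,0,0,0.02],[0.0086,-0.0161,0,0,0,0,0.02],[0.0125,-0.0134,0,0,0,0,0.02],[0.0155,-0.0097,0,0,0,0,0.02],[0.0175,-0.0053,0,0,0,0,0.02],[0.0183,-0.0006,0,0,0,0,0.02],[0.0178,0.0041,0,0,0,0,0.02],[0.0161,0.0086,0,0,0,0,0.02],[0.0134,0.0125,0,0,0,0,0.02],[0.0097,0.0155,0,0,0,0,0.02],[0.0053,0.0175,0,0,0,0,0.02]]'
python3 st.py
```

```text
time_s: 15.58
tool_pos: [0.5708, -0.0838, 0.2494]
tool_rot: [-180.0, 0.2, 101.0]
force: [-0.0, -5.7, -2.5]
grip_width: 0.0222
grasp_force: 20.0
r,phi 0.06981738514299599 -171.8883861805087 [-0.0265 -5.7227 -2.499 ] [-179.9747    0.1971  100.9801]
```

```bash
python3 -m jog '[[0.0006,0.0183,0,0,0,0,0.02],[-0.0041,0.0178,0,0,0,0,0.02],[-0.0086,0.0161,0,0,0,0,0.02],[-0.0125,0.0134,0,0,0,0,0.02],[-0.0155,0.0097,0,0,0,0,0.02],[-0.0175,0.0053,0,0,0,0,0.02],[-0.0183,0.0006,0,0,0,0,0.02],[-0.0178,-0.0041,0,0,0,0,0.02],[-0.0161,-0.0086,0,0,0,0,0.02],[-0.0134,-0.0125,0,0,0,0,0.02],[-0.0097,-0.0155,0,0,0,0,0.02],[-0.0053,-0.0175,0,0,0,0,0.02]]'
python3 st.py
```

```text
time_s: 16.58
tool_pos: [0.6201, -0.2151, 0.2492]
tool_rot: [179.9, -0.1, 101.0]
force: [-0.2, 4.4, -1.5]
grip_width: 0.0221
grasp_force: 20.0
r,phi 0.07043436307002157 11.522575561366352 [-0.1958  4.363  -1.453 ] [179.8729  -0.1024 100.9918]
```

```bash
python3 -m jog '[[-0.0006,-0.0183,0,0,0,0,0.02],[0.0041,-0.0178,0,0,0,0,0.02],[0.0086,-0.0161,0,0,0,0,0.02],[0.0125,-0.0134,0,0,0,0,0.02],[0.0155,-0.0097,0,0,0,0,0.02],[0.0175,-0.0053,0,0,0,0,0.02],[0.0183,-0.0006,0,0,0,0,0.02],[0.0178,0.0041,0,0,0,0,0.02],[0.0161,0.0086,0,0,0,0,0.02],[0.0134,0.0125,0,0,0,0,0.02],[0.0097,0.0155,0,0,0,0,0.02],[0.0053,0.0175,0,0,0,0,0.02]]'
python3 st.py
```

```text
time_s: 17.58
tool_pos: [0.5708, -0.0837, 0.2494]
tool_rot: [-180.0, 0.2, 101.0]
force: [-0.2, -5.2, -2.1]
grip_width: 0.0224
grasp_force: 20.0
r,phi 0.06993664446697408 -171.91373863077084 [-0.1778 -5.202  -2.1241] [-179.9727    0.1951  100.9858]
```

```bash
python3 -m jog '[[0.0006,0.0183,0,0,0,0,0.02],[-0.0041,0.0178,0,0,0,0,0.02],[-0.0086,0.0161,0,0,0,0,0.02],[-0.0125,0.0134,0,0,0,0,0.02],[-0.0155,0.0097,0,0,0,0,0.02],[-0.0175,0.0053,0,0,0,0,0.02],[-0.0183,0.0006,0,0,0,0,0.02],[-0.0178,-0.0041,0,0,0,0,0.02],[-0.0161,-0.0086,0,0,0,0,0.02],[-0.0134,-0.0125,0,0,0,0,0.02],[-0.0097,-0.0155,0,0,0,0,0.02],[-0.0053,-0.0175,0,0,0,0,0.02]]'
python3 st.py
python3 -m jog '[[0,0,0,0,0,0,0.02],[0,0,0,0,0,0,0.06],[0,0,0,0,0,0,0.06],[0,0,0,0,0,0,0.06],[0,0,0,0,0,0,0.06],[0,0,0,0,0,0,0.06],[0,0,-0.02,0,0,0,0.06],[0,0,-0.035,0,0,0,0.06],[0,0,-0.035,0,0,0,0.06],[0,0,-0.035,0,0,0,0.06],[0,0,0,0,0,0,0.06]]'
```

```text
time_s: 18.58
tool_pos: [0.6202, -0.2149, 0.2492]
tool_rot: [179.9, -0.1, 101.0]
force: [-0.1, 2.9, -1.8]
grip_width: 0.0221
grasp_force: 20.0
r,phi 0.07034078885512533 11.681052821309809 [-0.0966  2.8839 -1.8269] [179.8536  -0.1066 101.0025]
time_s: 19.5
tool_pos: [0.622, -0.2148, 0.3824]
tool_rot: [179.4, 0.3, 101.0]
force: [0.4, 1.4, 0.8]
grip_width: 0.0602
grasp_force: 0.0
```

```bash
python3 - <<'E'
from h import *
import cv2
a=env.read_camera('scene')[140:270,280:453];b=env.read_camera('top')[170:260,280:400]
c=env.get_calibration('wrist');w=env.read_camera('wrist')[0:300,160:480]
cv2.imwrite('pics/f1.png',np.vstack([np.hstack([cv2.resize(a,(400,300),interpolation=2),cv2.resize(b,(400,300),interpolation=2)]),np.hstack([cv2.resize(w,(320,300)),np.zeros((300,480,3),np.uint8)])]))
p=np.load('press.npy')
for z in (.245,.25,.256,.262,.268): print(z,proj('wrist',W(p,[0,0,z]),c)-[160,0]+[0,300],(proj('scene',W(p,[0,0,z]))-[280,140])*400/173)
E
```

```text
0.245 [[148.5226 421.4389]] [[185.5001  64.8629]]
0.25 [[148.2972 421.7096]] [[185.7997  61.8029]]
0.256 [[148.0162 422.047 ]] [[186.1613  58.1093]]
0.262 [[147.7232 422.3988]] [[186.5252  54.3921]]
0.268 [[147.4174 422.766 ]] [[186.8914  50.651 ]]
```

View pics/f1.png

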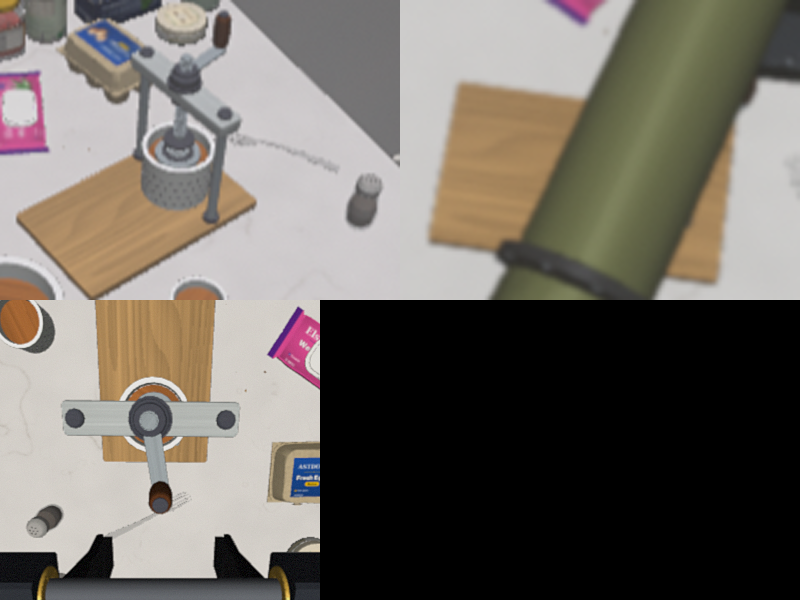

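The scene view puts the screw top at about (187,58), so z is about 0.256 m, or 16 mm above the hub. The plate is inside the upright mould at home, and the hand is clear.

```bash
python3 -c "
from cell import env
print(env.sign_off())"
```

```text
the job is handed in; nothing more can be done
None
```

The job is handed in, with no verdict returned: the mould is home against the pins and upright, the plate is on the follower with the screw top about 16 mm above the hub (spring at about half), the crank is released, and I kept clear of the jug, mill and canister.

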